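Hold the offcut home in the bench hook for sawing

ROBOT

A 6-joint arm with a two-finger parallel gripper is mounted at the origin on a cart in front of the work surface, level with it; the furniture and walls round the work are solid. World frame = base frame: x ahead of the robot, y to its left, z up, the work surface at z = 0. Lengths are in m, angles in rad, forces in N, time in s.
With the tool pointing down it reaches from about 0.3 to 0.875 m from the base axis. Payload 6.4 kg.
Tool frame: the origin (TCP) lies between the finger pads; the fingertips stand 8 mm ahead of it and the grasp point (between the pads) lies 11 mm behind it (ctrl.finger_overhang is the distance from the TCP to the fingertips, in m); z points along the fingers, y is the line along which they close (so a half turn about z gives the same grasp; the last joint's range is limited). The gripper opens to 85 mm and grips with 20 to 120 N. Pads are 22 mm wide; open, the fingers measure 114 mm over their backs; the gripper's body (76 mm by 85 mm) begins 54 mm behind the grasp point. The pads swing forward as they close: fully open they stand 13 mm farther back than shut.
Start: joints at [1.113, 0.181, 1.607, -0, 1.354, -0.206], TCP at [0.143, 0.557, 0.239] pointing down, gripper open.
Joint ranges: [-2.99, 2.99], [-0.89, 2.07], [0.3, 2.58], [-1.14, 4.28], [0, 2.63], [-3.12, 3.12]. Speed limits (rad/s): [2.57, 2.57, 3.01, 3.14, 3.14, 3.14].

INTERFACE

Orientations are given as a unit quaternion [w, x, y, z].
In Python, from bench import ctrl, camera gives the robot as it stands.
- The arm moves only by the shell command python3 -m pendant 'ROWS' [OPENING]. ROWS is JSON, a list of rows, each a list of 6 numbers: the shift along the world's x, y, z normalised to -1 to 1, where 1 is 200 mm, then the turn, a rotation vector about the world's x, y, z normalised to -1 to 1, where 1 is pi/2 rad. In form: [[dx, dy, dz, rx, ry, rz], ...]. A call has exactly 10 rows; each row shifts and turns the commanded pose from where the row before left it; what a row does not reach is not made up. A row lasts 1/8 s, in which the tool goes at most 62.5 mm and 10.7 degrees, less where a joint would pass 70% of its speed; a pose out of reach is approached as far as the arm can. A call with a number of a shift or a turn outside -1 to 1 is refused whole. A call with a gripper value outside its range is refused whole. OPENING is the opening, from -1 (shut) to 1 (fully open), set as the call begins (- or left out, the last holds). The fingers move at their own pace and stop on an object; the grip force is fixed at half the most. Time passes only in rows, so rows that do not move let the fingers close, or fill a call up. It gives the time, the measured TCP pose, the force, the opening and the grip force at its end, in the units of the state.
- ctrl.get_obs(): the state, without advancing time (a new reading comes with each control period).
- camera(name): name is "side" or "top"; returns a dict with "color" (480x640x3 uint8, blue, green, red), "fx", "fy", "cx", "cy" (pixels), "xyz" and "rotation" of the camera in the world. Camera axes: x right, y down, z forward; pixel columns grow to the right and rows downward; lengths in m; the calibration is good to about 2 mm. A picture is of the moment at which its call begins. There is no depth.
- ctrl.hand_in(): hands the job in; it is judged then, once.
The state is a dict: "time_s": time; "q": joint angles; "dq": joint speeds; "joint_efforts": joint torques, N m; "eef_pos": TCP position; "eef_rot": TCP orientation; "wrist_force": force on the tool from outside, world axes, zero at the start; "torque": the same for the moment, N m; "opening": opening from 0.0 (shut) to 1.0 (fully open); "grasp_force": force on a finger pad.
Only numpy, scipy, OpenCV 4.12 (cv2) and the standard library are available. Lean on these libraries where they do the work, as an engineer would, in place of code of your own. Each camera call takes 0.05 s, during which the arm holds its last target. There are 200 camera calls.

TASK

Pick up the pine offcut and lay it lengthwise along the fence on the bed of the bench hook, then let go of it. Then push it with the fingers, forward and down at once, so that it is pressed firmly (about 10 N each way) against the fence and the bed together, square to the fence, with its left end touching the stop block, ready for sawing. Finish while still holding it there with that push, and leave the other things on the table where they are.

Things in the scene. Friction and masses are not known exactly. Their poses are not given: they have to be found in the camera images.
- offcut_center (a point): Centre of the loose pine offcut, a plain light wooden block 47 x 140 x 45 mm (x, y, z; y is its long axis), mass 0.09 to 0.18 kg, starting flat on the table to the right of the bench hook; either end may go to the stop. Dry wood: it slides on the bed with a friction coefficient of about 0.5 to 0.7, and fingers pressed against a face of it grip at least as well. Axes are those of the block.
- bench_hook: The bench hook (sawing board), fixed to the table: plywood bed with a dark fence and stop block. Origin at the centre of its underside on the table; its x points from the open near edge to the fence, y along the fence to the left towards the stop block, z up. 160 mm in x, 240 mm in y.
- bed: Plywood bed of the bench hook, 160 x 240 x 18 mm; same origin and axes as the bench hook. Its top is 18 mm above the table.
- fence: Dark wooden fence along the far side of the bed; same origin and axes as the bench hook. It occupies x from +55 to +80 mm over the full 240 mm length and stands 40 mm above the bed (top 58 mm above the table), with a narrow 3 mm saw kerf at y = -20 mm. Its working face is at x = +55 mm.
- stop_block: Dark wooden stop block at the left end of the bed, joined to the fence; same origin and axes as the bench hook. It occupies y from +85 to +120 mm and x from -30 to +55 mm and stands 30 mm above the bed (top 48 mm above the table). Its working face is at y = +85 mm.
- seat (a point): Where the offcut's centre lies when it is fully home: against fence, stop block and bed with its long axis along the fence. At (31.5, 15, 40.5) mm in the bench hook's frame, with the axes of the bench hook. The offcut then stands 5 mm higher than the fence (top 63 mm above the table).
- glue_bottle_center (a point): Half-way up the loose white glue bottle with green band and orange nozzle, diameter 46, height 151 mm, upright; bystander at the back.
- screw_jar_center (a point): Half-way up the loose clear jar of screws with grey lid, diameter 60, height 86 mm, upright; bystander at the back.
- masking_tape_center (a point): Centre of the loose roll of cream masking tape lying flat, diameter 104, height 25 mm; bystander at the front left.
- tape_measure_center (a point): Centre of the loose grey tape measure, 35 x 79 x 64 mm; bystander near the table's front edge.

How it is judged:
By the outcome, as a careful person would: the job done as asked, in the order asked, and still so for the second after the job is handed in, while the arm keeps its last pose, push and grip.
It also fails if it takes over 59 s, if anything falls off the work surface, if the arm or the gripper's body presses on something with over 40 N, if the wrist force passes 120 N, or if a joint passes its speed limit or range.

## Working session

There is one attempt and no reset: what is moved stays moved. The work goes in short steps, Python scripts to look and compute and a shell command to move; the robot and the scene stay as the last step left them, time stands still between calls to the robot, and variables do not carry over. Pictures are saved under pics/ and viewed, at most 10 in all, crops included, and the job is handed in when it is done.

```bash
mkdir -p pics; python3 - <<'E'
from bench import ctrl,camera
import cv2,json
for n in("top","side"):
    c=camera(n); cv2.imwrite(f"pics/{n}0.png",c["color"]); print(n,{k:(v if not hasattr(v,'tolist') else v.tolist()) for k,v in c.items() if k!="color"})
print(ctrl.get_obs(),ctrl.finger_overhang)
E
```

```text
top {'fx': 464.8671246342448, 'fy': 464.8671246342448, 'cx': 331.9983288618679, 'cy': 243.4854095128764, 'xyz': [0.5220802720129921, 0.03259001599975392, 1.259088895961683], 'rotation': [-0.008409848655323024, 0.7161817226596529, -0.6974702262131741, 0.023415766483082332]}
side {'fx': 438.3042309731824, 'fy': 438.3042309731824, 'cx': 322.5286946484074, 'cy': 239.19170115306855, 'xyz': [0.6137648605277589, 0.8851148098566927, 0.6284465397748348], 'rotation': [-0.003327254578455718, 0.008396471093474491, 0.8794672017830943, -0.4758737959143797]}
{'time_s': 0.1, 'q': array([ 1.11272195e+00,  1.81469520e-01,  1.60790159e+00,  3.12825605e-05,
        1.35377449e+00, -2.06324131e-01]), 'dq': array([-0.00038769, -0.00067616, -0.00347683,  0.00089951, -0.00075854,
       -0.00079616]), 'joint_efforts': array([ 4.68756625e-04, -4.45880806e+01, -3.52238989e+01, -2.66696852e-04,
        4.18600495e-03,  4.22687685e-05]), 'eef_pos': array([0.14300637, 0.55644636, 0.23847576]), 'eef_rot': array([-2.67662041e-04,  1.25546296e-01,  9.92087458e-01, -7.29039725e-04]), 'wrist_force': array([-0.43560838, -0.40619505,  0.23822383]), 'torque': array([-0.01638984, -0.00819034, -0.01356809]), 'grasp_force': 0.0, 'opening': 0.9979114189829092} 0.008
```

View pics/top0.png

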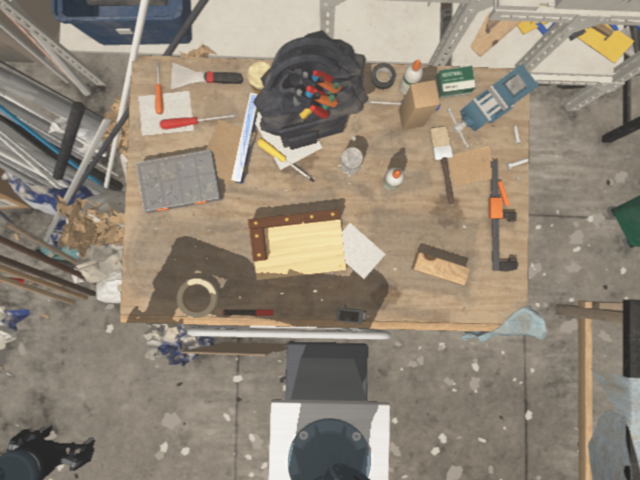

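View pics/side0.png

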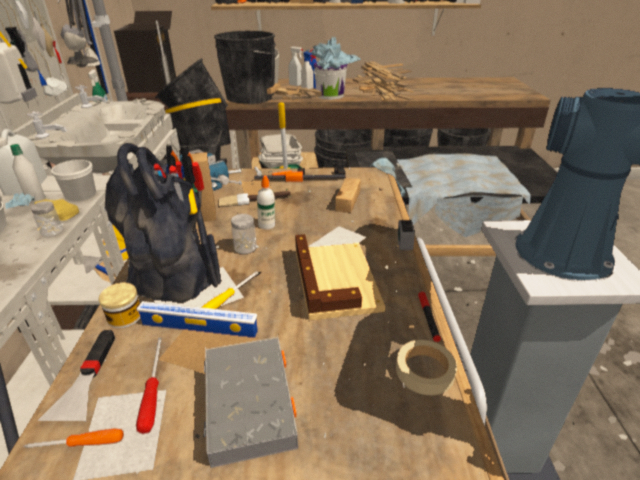

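The top view shows the bench hook (fence at about (295,218), stop at (258,240), open edge towards the robot) and the offcut at about (441,265), tilted. The side view agrees. I'll enlarge both regions for corner picking.

```bash
cat > h.py <<'E'
import numpy as np,cv2
from scipy.spatial.transform import Rotation as R
from bench import ctrl,camera
def rot(q): return R.from_quat(np.roll(q,-1))
def ray(c,u,v,z):
    d=rot(c["rotation"]).apply([(u-c["cx"])/c["fx"],(v-c["cy"])/c["fy"],1]); p=np.array(c["xyz"]); return p+d*(z-p[2])/d[2]
def pix(c,P):
    p=rot(c["rotation"]).inv().apply(np.atleast_2d(P)-np.array(c["xyz"])); return np.c_[p[:,0]/p[:,2]*c["fx"]+c["cx"],p[:,1]/p[:,2]*c["fy"]+c["cy"]]
E
python3 - <<'E'
import cv2,numpy as np
im=cv2.imread("pics/top0.png")
a=cv2.resize(im[200:285,240:355],None,fx=6,fy=6,interpolation=cv2.INTER_CUBIC)
cv2.imwrite("pics/hook.png",a)
b=cv2.resize(im[235:295,400:480],None,fx=8,fy=8,interpolation=cv2.INTER_CUBIC)
cv2.imwrite("pics/off.png",b)
E
```

```text
(no output)
```

View pics/hook.png

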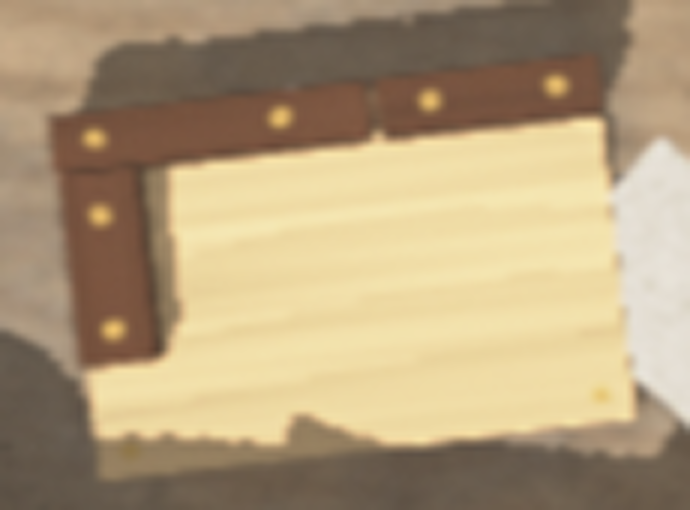

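View pics/off.png

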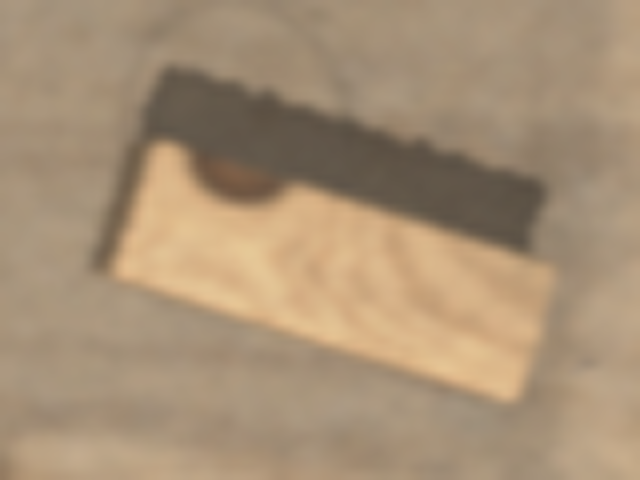

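The crops show clear corners: the fence top at crop pixels (50,118), (598,55) and (604,118), the near bed corners at (98,480) and (636,418), and the stop's near corners at (83,367) and (162,352). The offcut's top corners are at (155,140), (555,262), (518,405) and (110,270). Next I fit the poses.

```bash
cat > fit.py <<'E'
from h import *
from scipy.optimize import least_squares
def fit(c,P,U,x0):
    P=np.array(P)/1e3
    def w(s): 
        return np.c_[R.from_euler('z',s[2]).apply(P*[1,1,0])[:,:2]+s[:2],P[:,2]]
    r=least_squares(lambda s:(pix(c,w(s))-U).ravel(),x0); print(r.x,np.degrees(r.x[2]),"res px",np.round(r.fun.reshape(-1,2),2).tolist()); return r.x
E
python3 - <<'E'
from fit import *
c=camera("top")
f=lambda pts,o,s:(np.array(pts)+.5)/s-.5+o
U=f([(50,118),(598,55),(604,118),(98,480),(636,418),(83,367),(162,352)],[240,200],6)
fit(c,[(80,120,58),(80,-120,58),(55,-120,58),(-80,120,18),(-80,-120,18),(-30,120,48),(-30,85,48)],U,[.5,.1,0])
U=f([(155,140),(555,262),(518,405),(110,270)],[400,235],8)
fit(c,[(23.5,70,45),(23.5,-70,45),(-23.5,-70,45),(-23.5,70,45)],U,[.45,-.2,0])
for u in U: print(ray(c,*u,.045))
E
```

```text
[0.57217663 0.09775589 0.13572424] 7.77642599465074 res px [[-0.33, -0.74], [0.63, -0.13], [0.69, -1.1], [0.21, 0.13], [0.33, 0.52], [-0.9, 0.15], [-0.61, 1.17]]
[ 0.51996129 -0.2809609  -0.28073146] -16.084727794121005 res px [[-0.33, -0.46], [0.41, 0.41], [-0.12, -0.34], [0.04, 0.39]]
[ 0.56074455 -0.22111199  0.045     ]
[ 0.52420007 -0.35362862  0.045     ]
[ 0.47710012 -0.34202604  0.045     ]
[ 0.51779576 -0.20707168  0.045     ]
```

Both fits are good: residuals are about 1 px or less, the hook yaw is 7.8° and the offcut yaw is -16.1°. I'll grasp across the 47 mm width, put it down away from the fence and let go. Then I'll tilt the tool 45° and straddle the block's near top edge, one finger on top and one behind, to push it home.

```bash
r='[0.094,-0.21,0,0,0,-0.051]'; python3 -m pendant '[[0.094,-0.21,0,0,0,-0.051],[0.094,-0.21,0,0,0,-0.051],[0.094,-0.21,0,0,0,-0.051],[0.094,-0.21,0,0,0,-0.051],[0.094,-0.21,0,0,0,-0.051],[0.094,-0.21,0,0,0,-0.051],[0.094,-0.21,0,0,0,-0.051],[0.094,-0.21,0,0,0,-0.051],[0.094,-0.21,0,0,0,-0.051],[0.094,-0.21,0,0,0,-0.051]]' 1
python3 -m pendant '[[0.094,-0.21,0,0,0,-0.051],[0.094,-0.21,0,0,0,-0.051],[0.094,-0.21,0,0,0,-0.051],[0.094,-0.21,0,0,0,-0.051],[0.094,-0.21,0,0,0,-0.051],[0.094,-0.21,0,0,0,-0.051],[0.094,-0.21,0,0,0,-0.051],[0.094,-0.21,0,0,0,-0.051],[0.094,-0.21,0,0,0,-0.051],[0.094,-0.21,0,0,0,-0.051]]'
```

```text
time_s: 1.4
eef_pos: [0.3315, 0.1355, 0.2393]
eef_rot: [0.0, 0.504, 0.864, 0.0]
wrist_force: [-0.3, 0.1, 0.2]
opening: 1.0
grasp_force: 0.0
time_s: 2.65
eef_pos: [0.5195, -0.2845, 0.2389]
eef_rot: [-0.0, 0.801, 0.599, -0.0]
wrist_force: [-1.0, 0.1, 0.9]
opening: 1.003
grasp_force: 0.0
```

```bash
python3 -m pendant '[[0,0.017,-0.13,0,0,0.003],[0,0,-0.16,0,0,0],[0,0,-0.16,0,0,0],[0,0,-0.16,0,0,0],[0,0,-0.16,0,0,0],[0,0,-0.13,0,0,0],[0,0,-0.1,0,0,0],[0,0,-0.06,0,0,0],[0,0,-0.035,0,0,0],[0,0,0,0,0,0]]'
python3 -m pendant '[[0,0,0,0,0,0],[0,0,0,0,0,0],[0,0,0,0,0,0],[0,0,0,0,0,0],[0,0,0,0,0,0],[0,0,0,0,0,0],[0,0,0,0,0,0],[0,0,0,0,0,0],[0,0,0,0,0,0],[0,0,0,0,0,0]]' -1
```

```text
time_s: 3.9
eef_pos: [0.5193, -0.2798, 0.0203]
eef_rot: [-0.0, 0.798, 0.602, -0.0]
wrist_force: [1.3, 0.7, 0.2]
opening: 1.002
grasp_force: 0.0
time_s: 5.15
eef_pos: [0.5198, -0.2802, 0.0212]
eef_rot: [0.001, 0.798, 0.602, 0.0]
wrist_force: [0.8, 0.4, 5.6]
opening: 0.541
grasp_force: 62.9
```

```bash
python3 -m pendant '[[0,0,0.05,0,0,0],[0,0,0.15,0,0,0],[0,0,0.2,0,0,0],[0,0,0.2,0,0,0],[0.0255,0.194,0,0,0,0.0263],[0.0255,0.194,0,0,0,0.0263],[0.0255,0.194,0,0,0,0.0263],[0.0255,0.194,0,0,0,0.0263],[0.0255,0.194,0,0,0,0.0263],[0.0255,0.194,0,0,0,0.0263]]'
python3 -m pendant '[[0.0255,0.194,0,0,0,0.0263],[0.0255,0.194,0,0,0,0.0263],[0.0255,0.194,0,0,0,0.0263],[0.0255,0.194,0,0,0,0.0263],[0,0,0,0,0,0],[0,0,-0.1,0,0,0],[0,0,-0.15,0,0,0],[0,0,-0.1,0,0,0],[0,0,-0.05,0,0,0],[0,0,0,0,0,0]]'
python3 - <<'E'
from h import *
c=camera("top"); cv2.imwrite("pics/t1.png",cv2.resize(c["color"][190:290,230:380],None,fx=5,fy=5,interpolation=cv2.INTER_CUBIC))
E
```

```text
time_s: 6.4
eef_pos: [0.5495, -0.0455, 0.1404]
eef_rot: [-0.0, 0.717, 0.697, -0.0]
wrist_force: [0.7, 0.0, -0.5]
opening: 0.544
grasp_force: 62.4
time_s: 7.65
eef_pos: [0.5699, 0.108, 0.0598]
eef_rot: [-0.0, 0.658, 0.753, -0.0]
wrist_force: [0.4, 0.0, -0.9]
opening: 0.541
grasp_force: 62.3
```

View pics/t1.png

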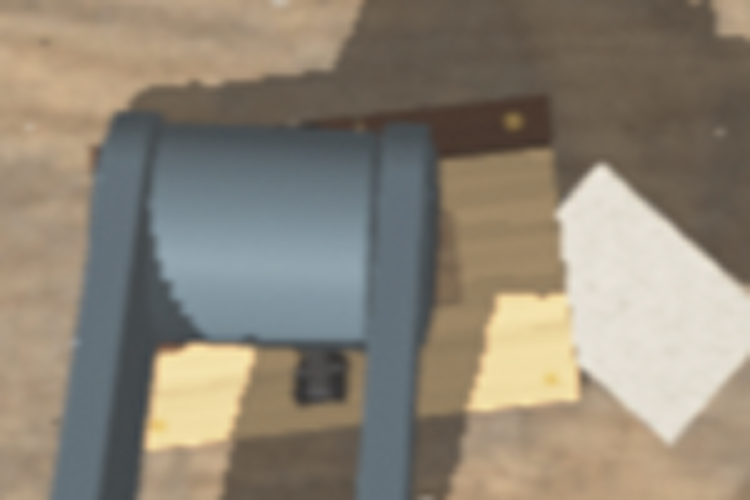

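The top view is hidden by the arm (offcut edge just visible around (450,260)), so I'll go by touch: lower, then ease left to the stop.

```bash
python3 -m pendant '[[0,0,-0.04,0,0,0],[0,0,-0.035,0,0,0],[0,0,-0.018,0,0,0],[0,0,0,0,0,0],[-0.0007,0.005,0,0,0,0],[-0.0007,0.005,0,0,0,0],[-0.0007,0.005,0,0,0,0],[0,0,0,0,0,0],[0,0,0,0,0,0],[0,0,0,0,0,0]]'
python3 -m pendant '[[-0.0007,0.005,0,0,0,0],[0,0,0,0,0,0],[-0.0007,0.005,0,0,0,0],[0,0,0,0,0,0],[0,0,0,0,0,0],[0,0,0,0,0,0],[0,0,0,0,0,0],[0,0,0,0,0,0],[0,0,0,0,0,0],[0,0,0,0,0,0]]'
python3 - <<'E'
from h import *
c=camera("side"); cv2.imwrite("pics/s1.png",cv2.resize(c["color"][180:340,250:450],None,fx=4,fy=3.75,interpolation=cv2.INTER_CUBIC))
E
```

```text
time_s: 8.95
eef_pos: [0.5698, 0.1113, 0.0417]
eef_rot: [0.0, 0.658, 0.753, 0.0]
wrist_force: [0.9, 0.1, -1.5]
opening: 0.541
grasp_force: 62.3
time_s: 10.2
eef_pos: [0.5695, 0.1133, 0.0417]
eef_rot: [-0.0, 0.658, 0.753, -0.0]
wrist_force: [0.0, -0.6, -1.6]
opening: 0.543
grasp_force: 62.3
```

View pics/s1.png

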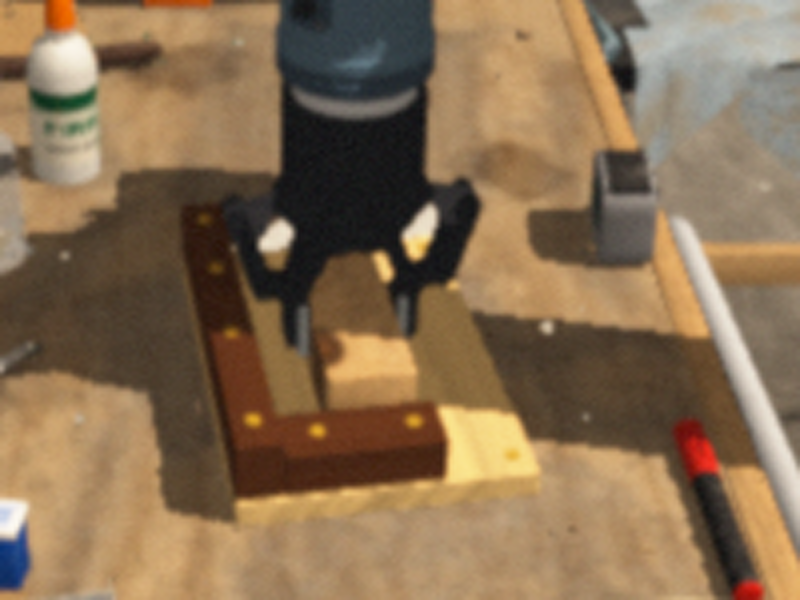

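The side view shows the offcut held upright at about (365,360), parallel to the fence and just behind the stop. It's not touching yet, so I keep easing left.

```bash
python3 -m pendant '[[-0.0007,0.005,0,0,0,0],[0,0,0,0,0,0],[-0.0007,0.005,0,0,0,0],[0,0,0,0,0,0],[0,0,0,0,0,0],[0,0,0,0,0,0],[0,0,0,0,0,0],[0,0,0,0,0,0],[0,0,0,0,0,0],[0,0,0,0,0,0]]'
python3 -m pendant '[[-0.0007,0.005,0,0,0,0],[0,0,0,0,0,0],[0,0,0,0,0,0],[0,0,0,0,0,0],[0,0,0,0,0,0],[0,0,0,0,0,0],[0,0,0,0,0,0],[0,0,0,0,0,0],[0,0,0,0,0,0],[0,0,0,0,0,0]]'
```

```text
time_s: 11.5
eef_pos: [0.5693, 0.1153, 0.0417]
eef_rot: [-0.0, 0.658, 0.753, -0.0]
wrist_force: [-0.1, 0.7, -1.3]
opening: 0.545
grasp_force: 62.3
time_s: 12.75
eef_pos: [0.5692, 0.116, 0.0418]
eef_rot: [0.0, 0.658, 0.753, -0.0]
wrist_force: [0.7, -5.7, 0.6]
opening: 0.539
grasp_force: 62.3
```

Touched the stop (-5.7 N). Lower onto the bed and release with a partial opening so the far finger stays clear of the fence.

```bash
python3 -m pendant '[[0,0,-0.005,0,0,0],[0,0,-0.0025,0,0,0],[0,0,-0.0025,0,0,0],[0,0,0,0,0,0],[0,0,0,0,0,0],[0,0,0,0,0,0],[0,0,0,0,0,0],[0,0,0,0,0,0],[0,0,0,0,0,0],[0,0,0,0,0,0]]'
```

```text
time_s: 14.0
eef_pos: [0.5696, 0.1161, 0.0401]
eef_rot: [0.0, 0.658, 0.753, 0.0]
wrist_force: [-0.5, -5.3, 0.2]
opening: 0.544
grasp_force: 62.6
```

```bash
python3 -m pendant '[[0,0,-0.005,0,0,0],[0,0,0,0,0,0],[0,0,0,0,0,0],[0,0,0,0,0,0],[0,0,0,0,0,0],[0,0,0,0,0,0],[0,0,0,0,0,0],[0,0,0,0,0,0],[0,0,0,0,0,0],[0,0,0,0,0,0]]'
```

```text
time_s: 15.25
eef_pos: [0.5698, 0.1161, 0.0392]
eef_rot: [0.001, 0.658, 0.753, 0.0]
wrist_force: [0.3, -4.2, 2.1]
opening: 0.54
grasp_force: 62.6
```

```bash
python3 -m pendant '[[0,0,0,0,0,0],[0,0,0,0,0,0],[0,0,0,0,0,0],[0,0,0,0,0,0],[0,0,0,0,0,0],[0,0,0,0,0,0],[0,0,0.03,0,0,0],[0,0,0.1,0,0,0],[0,0,0.2,0,0,0],[0,0,0.25,0,0,0]]' 0.5
python3 -m pendant '[[-0.06,-0.02,0.05,0,0,0],[-0.07,-0.01,0,0.0113,-0.0825,0],[-0.07,-0.01,0,0.0113,-0.0825,0],[0,0,0,0.0113,-0.0825,0],[0,0,0,0.0113,-0.0825,0],[0,0,0,0.0113,-0.0825,0],[0,0,0,0.0113,-0.0825,0],[0,0,0,0,0,0],[0,0,0,0,0,0],[0,0,0,0,0,0]]' -0.15
python3 - <<'E'
from h import *
o=ctrl.get_obs(); p=o["eef_pos"]; A=R.from_euler('z',.1357)
print("hook tcp mm",A.inv().apply(p-[.5722,.0978,0])*1e3, "axes\n",(A.inv()*rot(o["eef_rot"])).as_matrix().round(3),o["q"])
c=camera("top"); cv2.imwrite("pics/t2.png",cv2.resize(c["color"][190:290,230:380],None,fx=5,fy=5,interpolation=cv2.INTER_CUBIC))
E
```

```text
time_s: 16.5
eef_pos: [0.5687, 0.1163, 0.1565]
eef_rot: [-0.0, 0.658, 0.753, -0.0]
wrist_force: [0.6, -0.8, -0.9]
opening: 0.749
grasp_force: 0.0
time_s: 17.75
eef_pos: [0.5312, 0.1119, 0.1663]
eef_rot: [0.237, 0.609, 0.703, 0.28]
wrist_force: [-0.1, 0.2, 0.7]
opening: 0.428
grasp_force: 0.0
hook tcp mm [-38.7293982   19.50984738 166.30358648] axes
 [[-0.009  0.731  0.683]
 [ 1.     0.001  0.012]
 [ 0.008  0.683 -0.731]] [-0.1213794  -0.17403538  2.3197657   0.6267254   0.32130745 -0.79360471]
```

View pics/t2.png

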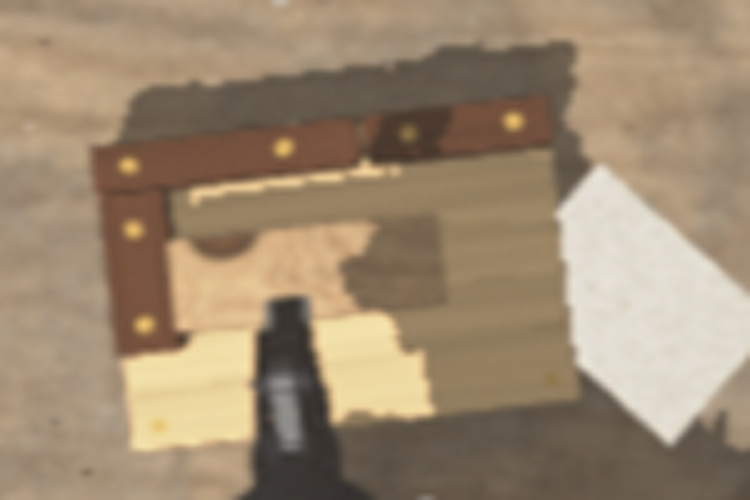

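The top view shows the offcut released on the bed: left end at the stop (about (170,280)), parallel to the fence, with a gap of about 30 mm to it. I now lower the tilted, part-open fingers to straddle the near top edge.

```bash
python3 -m pendant '[[0,-0.02,-0.05,0,0,0],[0,0,-0.1,0,0,0],[0,0,-0.12,0,0,0],[0,0,-0.12,0,0,0],[0,0,-0.08,0,0,0],[0,0,-0.04,0,0,0],[0,0,-0.02,0,0,0],[0,0,0,0,0,0],[0,0,0,0,0,0],[0,0,0,0,0,0]]'
python3 - <<'E'
from h import *
o=ctrl.get_obs(); p=o["eef_pos"]; A=R.from_euler('z',.1357)
print("hook tcp mm",A.inv().apply(p-[.5722,.0978,0])*1e3,A.inv().apply(o["wrist_force"]))
c=camera("side"); cv2.imwrite("pics/s2.png",cv2.resize(c["color"][200:320,280:430],None,fx=5,fy=5,interpolation=cv2.INTER_CUBIC))
E
```

```text
time_s: 19.05
eef_pos: [0.5308, 0.1089, 0.0664]
eef_rot: [0.237, 0.609, 0.703, 0.281]
wrist_force: [0.5, 0.1, 1.0]
opening: 0.425
grasp_force: 0.0
hook tcp mm [-39.54713741  16.58255723  66.36846538] [0.49975124 0.0152372  1.04871101]
```

View pics/s2.png

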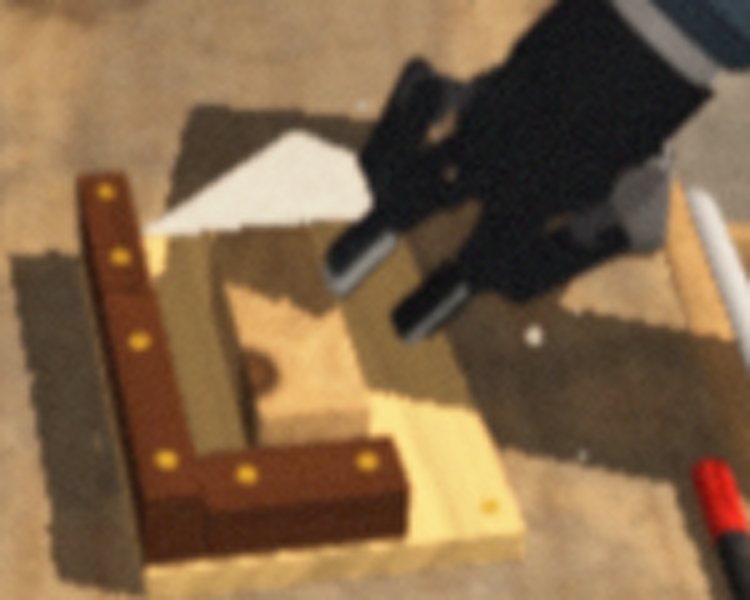

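The side view shows the upper finger over the block's top (about (345,280)) and the lower finger behind its near face (about (415,325)), as planned. Go forward.

```bash
cat > st.py <<'E'
from h import *
o=ctrl.get_obs(); A=R.from_euler('z',.1357)
print("hook tcp mm",(A.inv().apply(o["eef_pos"]-[.5722,.0978,0])*1e3).round(1),"F",A.inv().apply(o["wrist_force"]).round(1),"T",A.inv().apply(o["torque"]).round(2))
E
python3 -m pendant '[[0,0,-0.03,0,0,0],[0.03,0.004,0,0,0,0],[0.03,0.004,0,0,0,0],[0.03,0.004,0,0,0,0],[0.03,0.004,0,0,0,0],[0.01,0.0013,0,0,0,0],[0.01,0.0013,0,0,0,0],[0.01,0.0013,0,0,0,0],[0.01,0.0013,0,0,0,0],[0,0,0,0,0,0]]' ; python3 st.py
python3 -m pendant '[[0.015,0.002,0,0,0,0],[0.015,0.002,0,0,0,0],[0.015,0.002,0,0,0,0],[0.015,0.002,0,0,0,0],[0.015,0.002,0,0,0,0],[0,0,0,0,0,0],[0,0,0,0,0,0],[0,0,0,0,0,0],[0,0,0,0,0,0],[0,0,0,0,0,0]]' ; python3 st.py
```

```text
time_s: 20.35
eef_pos: [0.5625, 0.1131, 0.06]
eef_rot: [0.236, 0.609, 0.703, 0.281]
wrist_force: [-0.5, 0.5, -0.4]
opening: 0.427
grasp_force: 0.0
hook tcp mm [-7.5 16.5 60. ] F [-0.4  0.5 -0.4] T [ 0.    0.35 -0.01]
time_s: 21.6
eef_pos: [0.5774, 0.1151, 0.06]
eef_rot: [0.236, 0.609, 0.703, 0.281]
wrist_force: [0.6, 0.4, 0.4]
opening: 0.426
grasp_force: 0.0
hook tcp mm [ 7.5 16.4 60. ] F [0.6 0.3 0.4] T [-0.    0.27 -0.03]
```

```bash
python3 -m pendant '[[0.01,0.0013,0,0,0,0],[0.01,0.0013,0,0,0,0],[0.005,0.0007,0,0,0,0],[0.005,0.0007,0,0,0,0],[0,0,0,0,0,0],[0,0,0,0,0,0],[0,0,0,0,0,0],[0,0,0,0,0,0],[0,0,0,0,0,0],[0,0,0,0,0,0]]' ; python3 st.py
python3 - <<'E'
from h import *
c=camera("side"); cv2.imwrite("pics/s3.png",cv2.resize(c["color"][200:320,280:430],None,fx=5,fy=5,interpolation=cv2.INTER_CUBIC))
E
```

```text
time_s: 22.85
eef_pos: [0.5834, 0.1159, 0.0599]
eef_rot: [0.236, 0.609, 0.703, 0.281]
wrist_force: [-0.7, 0.2, 0.3]
opening: 0.423
grasp_force: 0.0
hook tcp mm [13.5 16.4 59.9] F [-0.6  0.3  0.3] T [-0.01  0.35 -0.01]
```

View pics/s3.png

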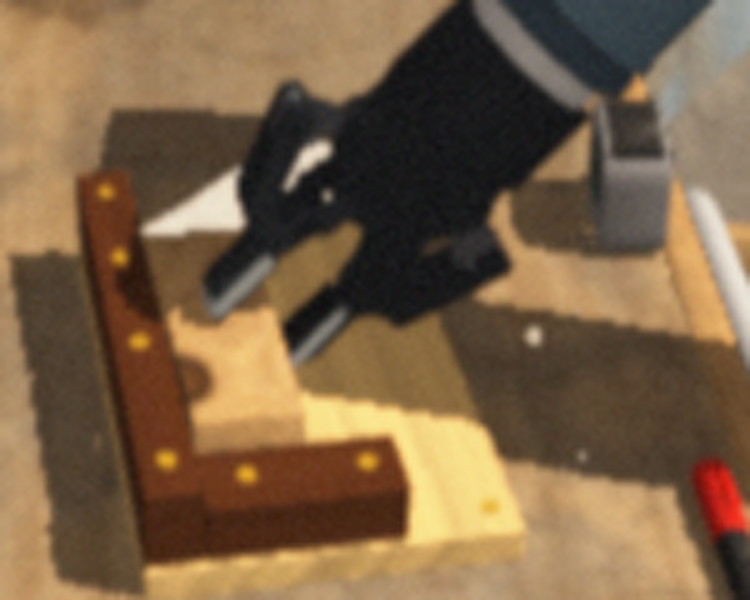

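The side view shows the offcut slid nearly to the fence (about (185,400)), with its left end still at the stop. I continue in millimetre steps.

```bash
python3 -m pendant '[[0.005,0.0007,0,0,0,0],[0,0,0,0,0,0],[0.005,0.0007,0,0,0,0],[0,0,0,0,0,0],[0,0,0,0,0,0],[0,0,0,0,0,0],[0,0,0,0,0,0],[0,0,0,0,0,0],[0,0,0,0,0,0],[0,0,0,0,0,0]]' ; python3 st.py
python3 -m pendant '[[0.005,0.0007,0,0,0,0],[0,0,0,0,0,0],[0,0,0,0,0,0],[0,0,0,0,0,0],[0,0,0,0,0,0],[0,0,0,0,0,0],[0,0,0,0,0,0],[0,0,0,0,0,0],[0,0,0,0,0,0],[0,0,0,0,0,0]]' ; python3 st.py
```

```text
time_s: 24.15
eef_pos: [0.5846, 0.1161, 0.0593]
eef_rot: [0.236, 0.609, 0.703, 0.281]
wrist_force: [-4.4, -1.3, 2.9]
opening: 0.421
grasp_force: 2.5
hook tcp mm [14.7 16.5 59.3] F [-4.5 -0.7  2.9] T [-0.04  0.8   0.04]
time_s: 25.4
eef_pos: [0.5848, 0.1162, 0.0591]
eef_rot: [0.236, 0.61, 0.703, 0.28]
wrist_force: [-12.9, -1.9, 9.5]
opening: 0.425
grasp_force: 6.4
hook tcp mm [15.  16.5 59.1] F [-13.   -0.2   9.5] T [-0.12  1.18 -0.08]
```

Firm fence contact. Before the final press I'll make sure the left end touches the stop, by nudging the right end left with the fingers. That means backing off, going over and coming down beside the right end.

```bash
python3 -m pendant '[[-0.03,-0.004,0,0,0,0],[0,0,0.1,0,0,0],[0,0,0.1,0,0,0],[0.015,-0.109,0,0,0,0],[0.015,-0.109,0,0,0,0],[0.015,-0.109,0,0,0,0],[0.015,-0.109,0,0,0,0],[0.13,0.017,0,0,0,0],[0,0,-0.1,0,0,0],[0,0,-0.1,0,0,0]]' ; python3 st.py
python3 -m pendant '[[-0.0007,0.005,0,0,0,0],[-0.0007,0.005,0,0,0,0],[-0.0007,0.005,0,0,0,0],[0,0,0,0,0,0],[0,0,0,0,0,0],[0,0,0,0,0,0],[0,0,0,0,0,0],[0,0,0,0,0,0],[0,0,0,0,0,0],[0,0,0,0,0,0]]' ; python3 st.py
```

```text
time_s: 26.65
eef_pos: [0.6191, 0.032, 0.0554]
eef_rot: [0.236, 0.609, 0.703, 0.282]
wrist_force: [-0.6, 0.7, 0.9]
opening: 0.419
grasp_force: 0.0
hook tcp mm [ 37.6 -71.6  55.4] F [-0.5  0.7  0.9] T [-0.02  0.29  0.01]
time_s: 27.9
eef_pos: [0.618, 0.0352, 0.0554]
eef_rot: [0.236, 0.609, 0.703, 0.282]
wrist_force: [-0.1, 0.7, -0.2]
opening: 0.429
grasp_force: 0.0
hook tcp mm [ 37.  -68.2  55.4] F [ 0.   0.7 -0.2] T [-0.01  0.35 -0.01]
```

```bash
python3 -m pendant '[[-0.0007,0.005,0,0,0,0],[0,0,0,0,0,0],[0,0,0,0,0,0],[0,0,0,0,0,0],[-0.0007,0.005,0,0,0,0],[0,0,0,0,0,0],[0,0,0,0,0,0],[0,0,0,0,0,0],[0,0,0,0,0,0],[0,0,0,0,0,0]]' ; python3 st.py
```

```text
time_s: 29.15
eef_pos: [0.6178, 0.0372, 0.0554]
eef_rot: [0.236, 0.609, 0.703, 0.282]
wrist_force: [0.4, -0.1, -0.4]
opening: 0.425
grasp_force: 0.0
hook tcp mm [ 37.  -66.2  55.4] F [ 0.4 -0.2 -0.4] T [0.01 0.36 0.01]
```

```bash
python3 -m pendant '[[-0.0007,0.005,0,0,0,0],[0,0,0,0,0,0],[0,0,0,0,0,0],[-0.0007,0.005,0,0,0,0],[0,0,0,0,0,0],[0,0,0,0,0,0],[0,0,0,0,0,0],[0,0,0,0,0,0],[0,0,0,0,0,0],[0,0,0,0,0,0]]' ; python3 st.py
```

```text
time_s: 30.4
eef_pos: [0.6175, 0.039, 0.0554]
eef_rot: [0.236, 0.609, 0.703, 0.282]
wrist_force: [0.0, -3.9, 0.1]
opening: 0.427
grasp_force: 1.5
hook tcp mm [ 37.  -64.4  55.4] F [-0.5 -3.8  0.1] T [-0.43  0.42 -0.27]
```

```bash
python3 -m pendant '[[-0.0007,0.005,0,0,0,0],[0,0,0,0,0,0],[0,0,0,0,0,0],[0,0,0,0,0,0],[0,0,0,0,0,0],[0.0015,-0.01,0,0,0,0],[0.003,-0.02,0,0,0,0],[-0.13,-0.017,0,0,0,0],[0,0,0.1,0,0,0],[0,0,0.1,0,0,0]]'; python3 st.py
```

```text
time_s: 31.65
eef_pos: [0.5915, 0.0312, 0.0953]
eef_rot: [0.235, 0.609, 0.703, 0.282]
wrist_force: [0.5, 0.0, 0.6]
opening: 0.423
grasp_force: 0.0
hook tcp mm [ 10.2 -68.6  95.3] F [ 0.5 -0.1  0.6] T [ 0.    0.31 -0.  ]
```

```bash
python3 -m pendant '[[-0.0144,0.105,0,0,0,0],[-0.0144,0.105,0,0,0,0],[-0.0144,0.105,0,0,0,0],[-0.0144,0.105,0,0,0,0],[0,0,-0.1,0,0,0],[0,0,-0.07,0,0,0],[0,0,-0.02,0,0,0],[0,0,0,0,0,0],[0,0,0,0,0,0],[0,0,0,0,0,0]]'; python3 st.py
python3 -m pendant '[[0,0,-0.005,0,0,0],[0,0,0,0,0,0],[0,0,-0.005,0,0,0],[0,0,0,0,0,0],[0,0,0,0,0,0],[0,0,0,0,0,0],[0,0,0,0,0,0],[0,0,0,0,0,0],[0,0,0,0,0,0],[0,0,0,0,0,0]]'; python3 st.py
```

```text
time_s: 32.9
eef_pos: [0.5811, 0.1151, 0.06]
eef_rot: [0.236, 0.609, 0.703, 0.282]
wrist_force: [1.3, -0.1, -0.6]
opening: 0.423
grasp_force: 0.0
hook tcp mm [11.1 15.9 60. ] F [ 1.3 -0.3 -0.6] T [-0.01  0.31 -0.01]
time_s: 34.15
eef_pos: [0.5808, 0.1151, 0.0576]
eef_rot: [0.236, 0.609, 0.703, 0.282]
wrist_force: [-0.0, -1.3, 0.8]
opening: 0.423
grasp_force: 0.0
hook tcp mm [10.9 16.  57.6] F [-0.2 -1.3  0.8] T [-0.01  0.32  0.04]
```

```bash
python3 -m pendant '[[0,0,-0.005,0,0,0],[0,0,0,0,0,0],[0,0,-0.005,0,0,0],[0,0,0,0,0,0],[0,0,-0.005,0,0,0],[0,0,0,0,0,0],[0,0,0,0,0,0],[0,0,0,0,0,0],[0,0,0,0,0,0],[0,0,0,0,0,0]]'; python3 st.py
```

```text
time_s: 35.4
eef_pos: [0.5811, 0.1151, 0.0552]
eef_rot: [0.236, 0.609, 0.703, 0.283]
wrist_force: [-5.2, -1.0, 7.7]
opening: 0.428
grasp_force: 3.7
hook tcp mm [11.2 16.  55.2] F [-5.3 -0.3  7.7] T [-0.03 -0.02  0.01]
```

```bash
python3 -m pendant '[[0.005,0.0007,0.002,0,0,0],[0,0,0,0,0,0],[0.005,0.0007,0,0,0,0],[0,0,0,0,0,0],[0,0,0,0,0,0],[0,0,0,0,0,0],[0,0,0,0,0,0],[0,0,0,0,0,0],[0,0,0,0,0,0],[0,0,0,0,0,0]]'; python3 st.py
```

```text
time_s: 36.65
eef_pos: [0.5831, 0.1154, 0.0553]
eef_rot: [0.236, 0.609, 0.703, 0.282]
wrist_force: [-1.6, -0.2, 4.3]
opening: 0.422
grasp_force: 2.5
hook tcp mm [13.2 16.  55.3] F [-1.6  0.   4.3] T [-0.01 -0.01  0.05]
```

```bash
python3 -m pendant '[[0.005,0.0007,0,0,0,0],[0,0,0,0,0,0],[0.004,0.0005,0,0,0,0],[0,0,0,0,0,0],[0,0,0,0,0,0],[0,0,0,0,0,0],[0,0,0,0,0,0],[0,0,0,0,0,0],[0,0,0,0,0,0],[0,0,0,0,0,0]]'; python3 st.py
```

```text
time_s: 37.9
eef_pos: [0.5845, 0.1156, 0.0552]
eef_rot: [0.236, 0.609, 0.703, 0.282]
wrist_force: [-7.6, -1.0, 9.0]
opening: 0.423
grasp_force: 5.5
hook tcp mm [14.6 16.  55.2] F [-7.7  0.1  9. ] T [-0.01 -0.   -0.02]
```

```bash
python3 -m pendant '[[0.002,0.0003,-0.001,0,0,0],[0,0,0,0,0,0],[0,0,0,0,0,0],[0,0,0,0,0,0],[0,0,0,0,0,0],[0,0,0,0,0,0],[0,0,0,0,0,0],[0,0,0,0,0,0],[0,0,0,0,0,0],[0,0,0,0,0,0]]'; python3 st.py
```

```text
time_s: 39.15
eef_pos: [0.5846, 0.1157, 0.0551]
eef_rot: [0.236, 0.609, 0.703, 0.282]
wrist_force: [-13.4, -2.2, 15.3]
opening: 0.427
grasp_force: 8.4
hook tcp mm [14.7 16.  55.1] F [-13.6  -0.3  15.3] T [-0.08  0.04 -0.01]
```

Both faces are now in firm contact, at 13.6 N forward and 15.3 N down. I'll ease that slightly towards 10 N and check with the last picture.

```bash
python3 -m pendant '[[-0.0005,0,0.001,0,0,0],[0,0,0,0,0,0],[0,0,0,0,0,0],[0,0,0,0,0,0],[0,0,0,0,0,0],[0,0,0,0,0,0],[0,0,0,0,0,0],[0,0,0,0,0,0],[0,0,0,0,0,0],[0,0,0,0,0,0]]'; python3 st.py
python3 - <<'E'
from h import *
g=lambda n,a,b,w,h:cv2.resize(camera(n)["color"][b:b+h,a:a+w],(400,400),interpolation=cv2.INTER_CUBIC)
cv2.imwrite("pics/end.png",np.hstack([g("top",240,190,110,110),g("side",285,210,110,110)]))
E
```

```text
time_s: 40.4
eef_pos: [0.5845, 0.1157, 0.0552]
eef_rot: [0.236, 0.609, 0.703, 0.282]
wrist_force: [-10.3, -2.0, 11.4]
opening: 0.427
grasp_force: 6.9
hook tcp mm [14.6 16.  55.2] F [-10.4  -0.6  11.4] T [-0.04  0.13 -0.04]
```

View pics/end.png

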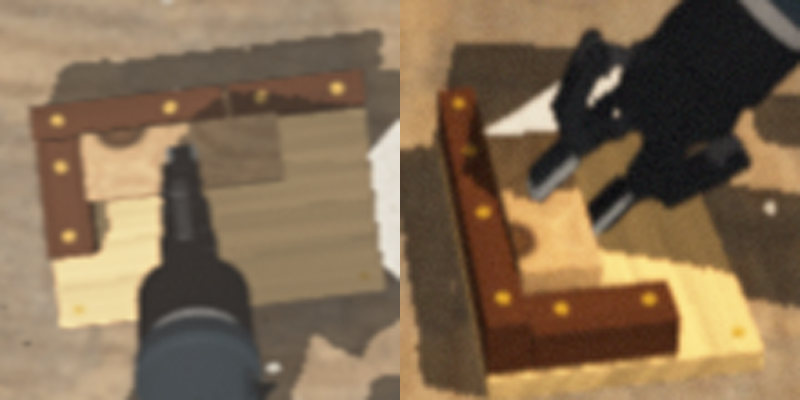

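The top view shows the offcut flush along the fence (edge from about (82,135) to (280,115)) with its left end at the stop. The side view agrees, with one finger on top and one behind. It's holding at 10.4 N forward and 11.4 N down, so I'm handing in.

```bash
python3 -c "
from bench import ctrl; print(ctrl.hand_in())"
```

```text
the job is handed in; nothing more can be done
None
```

I handed the job in at about 40.5 s of the 59 s limit, with the offcut seated flush along the fence and its left end at the stop block; the fingers are still pressing it about 10.4 N forward and 11.4 N down by the wrist sensor, but no verdict came back.

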